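# Re-arm the swirl mixer and hold the round flask down in its sprung cradle

### The job

The low flat swirl mixer (with a ring and a mushroom button on top) has tripped: press its mushroom stop button right down and let it spring up, then turn the same mushroom head clockwise (seen from above) as far as it goes to re-arm the drive. Then stand the round-bulbed flask upright and centred in the mixer's sprung ring cradle and push it down until the ring is at or near the bottom of its travel; the mixer runs only while the flask is kept down, so finish with the gripper still on the flask, holding it down. Leave the conical flask and the white bottle standing where they are.

Things in the scene. Friction and masses are not known exactly. Their poses are not given: they have to be found in the camera images.
- swirler: the swirl mixer, fixed on the bench: low white housing with an aluminium top, 150 (its x) x 290 (its y) x 46 mm high. Origin at the centre of its underside on the bench, z up. The sprung ring cradle is 70 mm along its +y (left, seen from the robot) and the mushroom stop button 75 mm along its -y (right), both at its x = 0.
- cradle_top (a point): centre of the top plane of the sprung ring cradle: a level steel ring, outer diameter 68, inner 52, 8 mm thick, open in the middle, on three coil springs. Up, its top is 92 mm above the bench; it can go down 20 mm and the point moves with it. The round flask sits with its bulb partly through the hole, its underside then about 12 mm below the ring's top.
- cradle (a joint): how far the ring cradle is pressed down, in m: 0 = up, 0.020 = bottom of its travel. It is preloaded: about 4 N starts it moving (a flask's own weight does not), about 10 N at 0.013, about 13 N at 0.020; springs back when let go.
- stop_top (a point): centre of the top of the mushroom stop button: a black round head 40 mm in diameter, 24 mm thick, straight-sided and grippable from above, a narrow white line on top. Its top is 96 mm above the bench when up (underside 72; housing top 46, with a collar 52 mm in diameter up to 52). The point moves with the head.
- stop_press (a joint): how far the mushroom head is pressed down, in m: 0 = up, 0.006 = bottom of its travel. A spring brings it back up; about 2 N starts it moving, about 5 N at the bottom.
- stop_turn (a joint): how far the mushroom head is turned clockwise seen from above, in rad: from 0 to the end stop at 0.9. Turns with slight friction (0.05 N m) and stays where it is left. It can be turned while up.
- flask: the round-bulbed flask, amber glass, 135 mm high, about 0.2 kg, loose on the bench: a ball bulb 72 mm in diameter (centre 37 mm above the underside), small flat foot 40 mm in diameter, straight round neck 28 mm in diameter from 75 to 121 mm up, dark stopper up to 27 mm in diameter on top. Origin at the centre of its underside, z up along the neck.
- conical: bystander: a conical flask of the same amber glass, 74 mm in diameter at the base, tapering to a 25 mm neck, 125 mm high with its dark stopper. Origin at the centre of its underside, z up.
- bottle_c: bystander: a white plastic reagent bottle with a screw cap, 48 mm in diameter, 105 mm high. Origin at the centre of its underside, z up.
There are look-alikes about, which are no part of the job. What is shaped like the flask but pink or yellow is not meant.

How it is judged:
On the way, in this order (a step that is already met when the one before it is completed fails the run):
1. the mushroom stop has been pressed right down (value of joint stop_press above 0.0045 m), for 0.05 s.
2. the mushroom head has sprung up and been turned clockwise to its stop (value of joint stop_turn above 0.75 rad and value of joint stop_press below 0.0025 m), for 0.1 s.
At the end, for the whole second after the job is handed in: Round flask upright (0.15 rad) and centred (7 mm) in the ring, held still by the fingers with over 6 N so that the ring is 14 mm or more down; fingers off the mixer; mushroom up (2 mm) and turned 0.75 rad or more; conical flask and bottle upright within 30 mm of their starts (value of joint cradle above 0.014 m and horizontal distance between flask and cradle_top below 0.007 m and angle between flask's own z axis and vertical below 0.15 rad and z of flask in the frame of cradle_top below -0.007 m and contact force between flask and swirler above 6 N and contact force between the fingers and flask above 1 N and contact force between the fingers and swirler below 0.5 N and linear speed of flask below 0.03 m/s and value of joint stop_press below 0.002 m and value of joint stop_turn above 0.75 rad and distance of each of conical, bottle_c from where it was at the start of the episode below 0.03 m and angle between each of conical, bottle_c's own z axis and vertical below 0.2 rad); the arm keeps its last pose, push and grip.
It fails at once if the conical flask or the white bottle is knocked over (angle between any of conical, bottle_c's own z axis and vertical above 0.6 rad).
It fails at once if the round flask is tipped over (angle between flask's own z axis and vertical above 0.9 rad).
It also fails if it takes over 64 s, if anything falls off the work surface, if the arm or the gripper's body presses on something with over 40 N, if the wrist force passes 120 N, or if a joint passes its speed limit or range.

### The arm

A 7-joint arm with a two-finger parallel gripper is mounted at the origin on a cart in front of the work surface, level with it; the furniture and walls round the work are solid. World frame = base frame: x ahead of the robot, y to its left, z up, the work surface at z = 0. Lengths are in m, angles in rad, forces in N, time in s.
With the tool pointing down it reaches from about 0.4 to 0.85 m from the base axis. Payload 6.9 kg.
Tool frame: the origin (TCP) lies midway between the tips of the shut fingers; the grasp point (between the pads) lies 19 mm behind it; z points along the fingers, y is the line along which they close (so a half turn about z gives the same grasp; the last joint's range is limited). The gripper opens to 85 mm and grips with 20 to 120 N. Pads are 22 mm wide; open, the fingers measure 114 mm over their backs; the gripper's body (76 mm by 85 mm) begins 54 mm behind the grasp point. The pads swing forward as they close: fully open they stand 13 mm farther back than shut.
Start: joints at [-1.133, 0.507, -0.238, 1.5, 0.126, 1.149, -0.155], TCP at [0.204, 0.591, 0.231] pointing down, gripper open.
Joint ranges: [-3.08, 3.08], [-0.24, 2.05], [-1.43, 1.35], [0, 2.5], [-1.52, 4.66], [0.17, 1.96], [-2.89, 2.89]. Speed limits (rad/s): [2.39, 2.39, 3.14, 3.14, 3.14, 3.14, 3.14].

### API

Orientations are given as a unit quaternion [x, y, z, w].
In Python, from cell import manip gives the robot as it stands.
- The arm moves only by the shell command python3 -m handwheel 'ROWS'. ROWS is text: rows parted by semicolons, each of 7 numbers parted by spaces: the opening, from -1 (shut) to 1 (fully open), then the shift along the world's x, y, z in units of 50 mm (1.0 is 50 mm), then the turn, a rotation vector about the world's x, y, z in units of 5 degrees (1.0 is 5 degrees). In form: hand x y z rx ry rz; .... A call has 1 to 8 rows; each row shifts and turns the commanded pose from where the row before left it; what a row does not reach is not made up. A row lasts 1/8 s, in which the tool goes at most 62.5 mm and 10.7 degrees, less where a joint would pass 70% of its speed; a pose out of reach is approached as far as the arm can. A call is refused whole if a number of a shift passes 1 or a number of a turn 1, either way. A call with a gripper value outside its range is refused whole. The fingers move at their own pace and stop on an object; the grip force is fixed at half the most. Time passes only in rows, so rows that do not move let the fingers close. It gives the time, the measured TCP pose, the force, the opening and the grip force at its end, in the units of the state.
- manip.get_obs(): the state, without advancing time (a new reading comes with each control period).
- manip.read_camera(name): name is "scene" or "top"; returns a dict with "frame" (400x640x3 uint8, red, green, blue), "fx", "fy", "cx", "cy" (pixels), "extrinsics" (4x4, takes a point from world to camera coordinates). Camera axes: x right, y up, looking along -z (the intrinsics and any distortion apply to the point x, -y, -z); pixel columns grow to the right and rows downward; lengths in m; the calibration is good to about 2 mm. A picture is of the moment at which its call begins. There is no depth.
- manip.hand_in(): hands the job in; it is judged then, once.
The state is a dict: "t": time; "joint_positions": joint angles; "qvel": joint speeds; "joint_efforts": joint torques, N m; "eef_pos": TCP position; "tcp_rot": TCP orientation; "contact_force": force on the tool from outside, world axes, zero at the start; "moment": the same for the moment, N m; "width": finger opening in m; "grip_force": force on a finger pad.
Only numpy, scipy, OpenCV 4.12 (cv2) and the standard library are available. Lean on these libraries where they do the work, as an engineer would, in place of code of your own. Each camera call takes 0.05 s, during which the arm holds its last target. There are 200 camera calls.

## Working session

There is one attempt and no reset: what is moved stays moved. The work goes in short steps, Python scripts to look and compute and a shell command to move; the robot and the scene stay as the last step left them, time stands still between calls to the robot, and variables do not carry over. Pictures are saved under pics/ and viewed, at most 10 in all, crops included, and the job is handed in when it is done.

```bash
mkdir -p pics; cat > h.py <<'E'
import numpy as np, cv2
from cell import manip
def cam(n):
    c=manip.read_camera(n); c['extrinsics']=np.array(c['extrinsics']); return c
def save(c,name,crop=None,s=1):
    f=np.array(c['frame'])[:,:,::-1]
    if crop: f=f[crop[1]:crop[3],crop[0]:crop[2]]
    cv2.imwrite('pics/'+name,cv2.resize(f,None,fx=s,fy=s,interpolation=cv2.INTER_CUBIC))
def ray(c,u,v):
    E=c['extrinsics'];R=E[:3,:3];o=-R.T@E[:3,3]
    d=R.T@np.array([(u-c['cx'])/c['fx'],-(v-c['cy'])/c['fy'],-1]);return o,d
def onz(c,u,v,z):
    o,d=ray(c,u,v);return o+d*(z-o[2])/d[2]
def proj(c,p):
    E=c['extrinsics'];q=E[:3,:3]@np.array(p)+E[:3,3];return c['cx']+c['fx']*q[0]/-q[2],c['cy']-c['fy']*q[1]/-q[2]
E
python3 - <<'E'
from h import *
for n in('scene','top'):
    c=cam(n);save(c,n+'0.png');print(n,ray(c,320,200),c['fx'],[k for k in c])
print(manip.get_obs())
E
```

```text
scene (array([ 0.11566201, -0.2729183 ,  0.79692222]), array([ 0.49962021,  0.31853805, -0.80573924])) 380.31337611257817 ['frame', 'fx', 'fy', 'cx', 'cy', 'extrinsics']
top (array([0.51825202, 0.02993567, 0.96358118]), array([ 0.0950467 , -0.0157083 , -0.99535374])) 363.17121396368407 ['frame', 'fx', 'fy', 'cx', 'cy', 'extrinsics']
{'t': 0.1, 'joint_positions': array([-1.13248652,  0.50828454, -0.23752799,  1.50098932,  0.12568076,
        1.1489069 , -0.15480426]), 'qvel': array([ 1.81308958e-04, -2.29916021e-03,  8.86802276e-04, -3.53369547e-03,
        1.28099971e-04,  1.00491939e-03, -3.01876311e-05]), 'joint_efforts': array([-4.13953079e-03, -6.21836901e+01, -2.19431721e+00, -2.50205630e+01,
        1.25341112e-02,  7.85469107e-03, -4.16707155e-05]), 'eef_pos': array([0.20411132, 0.59027445, 0.23051239]), 'tcp_rot': array([ 1.65642121e-01,  9.86185604e-01, -7.90877576e-04, -1.29356324e-04]), 'contact_force': array([-0.39265417, -0.59572479,  0.90500878]), 'moment': array([-0.03377694,  0.02112337, -0.00868534]), 'grip_force': 0.0, 'width': 0.08523197016470611}
```

View pics/scene0.png

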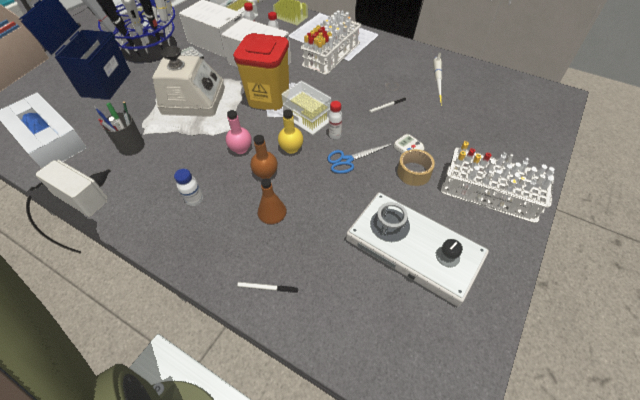

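View pics/top0.png

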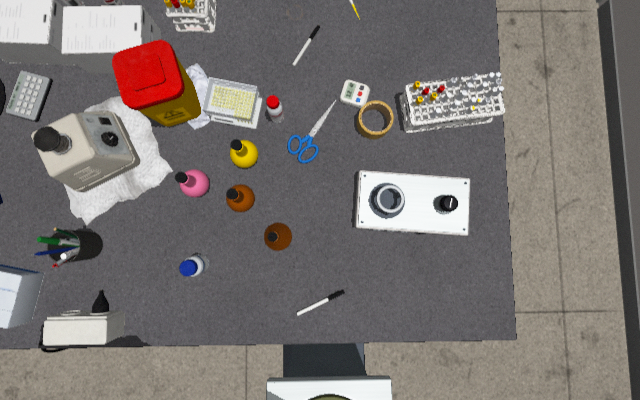

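The amber candidates are the round one (scene 264,158; top 240,197) and the conical one (scene 271,205; top 278,237). Two look-alikes have the round shape: pink (scene 238,138) and yellow (scene 290,137). The amber ball-bulbed one fits the description. The mixer is at scene (417,245), with the ring at (392,217) and the button at (452,249). Next I'll confirm with a crop and measure.

```bash
python3 - <<'E'
from h import *
s=cam('scene');t=cam('top')
f=lambda c,b:np.array(c['frame'])[b[1]:b[3],b[0]:b[2],::-1]
z=lambda im:cv2.resize(im,(400,400),interpolation=cv2.INTER_CUBIC)
cv2.imwrite('pics/crop1.png',np.hstack([z(f(s,(220,110,320,230))),z(f(t,(350,165,480,240)))]))
def blobs(c,b,m,amin):
    x0,y0,x1,y1=b;n,l,st,ce=cv2.connectedComponentsWithStats(m.astype('uint8'))
    return [(st[i].tolist()[0]+x0,st[i].tolist()[1]+y0,*st[i].tolist()[2:],(ce[i]+[x0,y0]).round(1).tolist()) for i in range(1,n) if st[i][4]>=amin]
for n,c,bb,fb in(('scene',s,(345,190,490,300),(220,110,320,230)),('top',t,(350,165,480,240),(215,170,300,255))):
    g=cv2.cvtColor(f(c,bb).copy(),cv2.COLOR_BGR2GRAY)
    print(n,'dark',blobs(c,bb,g<60,40))
    hw=cv2.cvtColor(f(c,fb).copy(),cv2.COLOR_BGR2HSV)
    am=(hw[...,0]<17)&(hw[...,1]>140)&(hw[...,2]>40)
    print(n,'amber',blobs(c,fb,am,40))
    dk=(hw[...,2]<50);print(n,'stopper',blobs(c,fb,dk,20))
    wb=blobs(c,bb,(g>150),800);print(n,'white',wb)
    m=np.zeros_like(g);cc=cv2.findContours((g>150).astype('uint8'),0,2)[0];k=max(cc,key=cv2.contourArea)
    print(cv2.boxPoints(cv2.minAreaRect(k))+[bb[0],bb[1]])
print(onz(t,240,197,.037),onz(t,278,237,.037),onz(t,388,199,.092),onz(t,447,203,.096))
E
```

```text
scene dark [(442, 240, 20, 18, 148, [450.9, 249.3])]
scene amber [(251, 142, 26, 36, 586, [263.3, 162.0]), (258, 185, 28, 39, 680, [270.8, 207.1])]
scene stopper []
scene white [(347, 192, 142, 108, 5870, [421.6, 247.6])]
[[343.27523422 237.91743088]
 [371.14679718 186.15596199]
 [490.35321045 250.3440361 ]
 [462.48165131 302.1055069 ]]
top dark [(351, 172, 7, 55, 150, [354.0, 198.4]), (371, 187, 18, 28, 101, [375.9, 200.7]), (388, 189, 12, 20, 84, [394.1, 197.9]), (438, 196, 20, 16, 224, [447.0, 203.1])]
top amber [(226, 185, 29, 27, 519, [241.5, 198.6]), (264, 223, 28, 28, 518, [278.2, 236.3])]
top stopper [(227, 189, 11, 10, 92, [231.8, 193.5]), (268, 232, 9, 10, 71, [271.9, 236.2])]
top white [(356, 170, 114, 66, 5312, [414.7, 202.8])]
[[355.03046036 227.57360458]
 [359.1675148  169.65482378]
 [471.66497803 177.69035721]
 [467.52792358 235.60913849]]
[0.61659514 0.2197108  0.037     ] [0.51366147 0.12289221 0.037     ] [ 0.60217105 -0.14836045  0.092     ] [ 0.59059153 -0.29001371  0.096     ]
```

View pics/crop1.png

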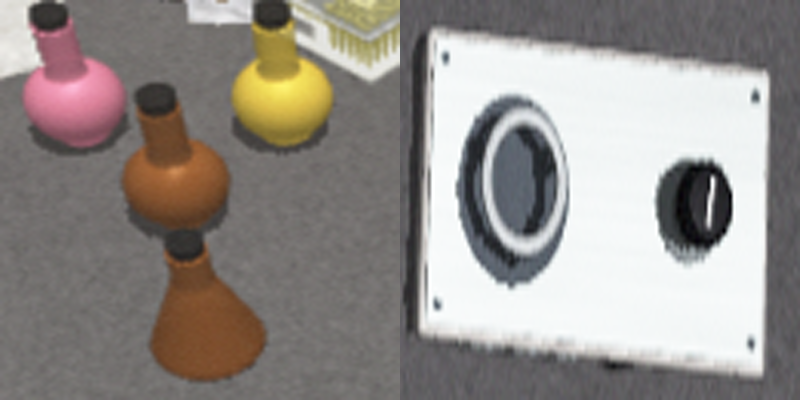

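The crop confirms that the amber ball-bulbed flask is the target, at scene crop (176,180), with the cone in front of it. On the mixer, four screws mark the corners, the ring is at crop (525,180) and the button's white line at (712,202). I'll use the screws for centre and yaw, then cross-check with the ring and button.

```bash
python3 - <<'E'
from h import *
from scipy.optimize import least_squares
t=cam('top');s=cam('scene')
P=lambda X,Y:(350+(X-400)*.325-.3,165+Y*.1875-.4)
w=np.array([onz(t,*P(*q),.046) for q in((445,58),(755,96),(751,343),(437,303))])
c=w.mean(0);print('screws',w.round(4).tolist(),'centre',c)
d=(w[0]+w[3]-w[1]-w[2]);d/=np.linalg.norm(d);yaw=np.arctan2(-d[0],d[1]);print('yaw',yaw)
ring=c+.07*d;but=c-.075*d;print('ring',ring,'button',but)
print('ring direct',onz(t,*P(525,180),.092),'line direct',onz(t,*P(712,202),.096))
# ray triangulation for flasks: ball centre & stopper top
def tri(a,b):
    (o1,d1),(o2,d2)=ray(s,*a),ray(t,*b)
    x=np.linalg.lstsq(np.c_[d1,-d2],o2-o1,rcond=None)[0];p,q=o1+d1*x[0],o2+d2*x[1];return (p+q)/2,np.linalg.norm(p-q)
# bulb circle fit via mask extent
for n,cc,box in(('scene',s,(245,135,283,185)),('top',t,(222,180,260,216))):
    x0,y0,x1,y1=box;hw=cv2.cvtColor(np.array(cc['frame'])[y0:y1,x0:x1].copy(),cv2.COLOR_RGB2HSV)
    m=((hw[...,0]<17)&(hw[...,1]>120)&(hw[...,2]>30)).astype('uint8')
    D=cv2.distanceTransform(cv2.copyMakeBorder(m,1,1,1,1,0),2,5);y,x=np.unravel_index(D.argmax(),D.shape);print(n,'inscribed',x-1+x0,y-1+y0,D.max())
    ys,xs=np.where(m);print(xs.min()+x0,xs.max()+x0,ys.min()+y0,ys.max()+y0)
    globals()[n[0]+'b']=(x-1+x0,y-1+y0)
print(tri(sb,tb),onz(t,*tb,.037),onz(s,*sb,.037),'stopper',onz(t,231.8,193.5,.13))
for p in(ring,but):
    print([proj(k,[p[0],p[1],z]) for k,z in((t,.092),(s,.092))])
im=np.hstack([cv2.resize(np.array(t['frame'])[165:240,350:480,::-1],(400,300)),cv2.resize(np.array(s['frame'])[190:280,365:485,::-1],(400,300))])
def mark(c,p,z,x0,y0,fx,fy,ox,r=None):
    for a in np.linspace(0,6.28,40):
        u,v=proj(c,[p[0]+r*np.cos(a),p[1]+r*np.sin(a),z]);cv2.circle(im,(int((u-x0+.5)*fx+ox),int((v-y0+.5)*fy)),1,(0,0,255),-1)
for p,z,r in((ring,.092,.034),(but,.096,.02)):
    mark(t,p,z,350,165,400/130,4,0,r);mark(s,p,z,365,190,400/120,300/90,400,r)
cv2.imwrite('pics/mark.png',im)
E
```

```text
screws [[0.6677, -0.0988, 0.046], [0.6468, -0.3575, 0.046], [0.5284, -0.3483, 0.046], [0.5504, -0.0894, 0.046]] centre [ 0.59831174 -0.22348808  0.046     ]
yaw -0.08274110391358858
ring [ 0.60409701 -0.15372756  0.046     ] button [ 0.59211323 -0.2982315   0.046     ]
ring direct [ 0.60369173 -0.15405061  0.092     ] line direct [ 0.59175601 -0.30002043  0.096     ]
scene inscribed 264 164 12.7876
251 276 141 184
top inscribed 245 199 8.7876
226 254 185 211
(array([0.60777974, 0.20761927, 0.04890682]), np.float64(0.007524169819135216)) [0.61132381 0.20693688 0.037     ] [0.61340487 0.21841786 0.037     ] stopper [0.61501706 0.21952939 0.13      ]
[(np.float64(390.1869750134785), np.float64(198.18476011859119)), (np.float64(392.83780708137675), np.float64(213.08464195076434))]
[(np.float64(449.74275428203555), np.float64(202.48199691002438)), (np.float64(453.3819226398569), np.float64(245.87930882109507))]
```

View pics/mark.png

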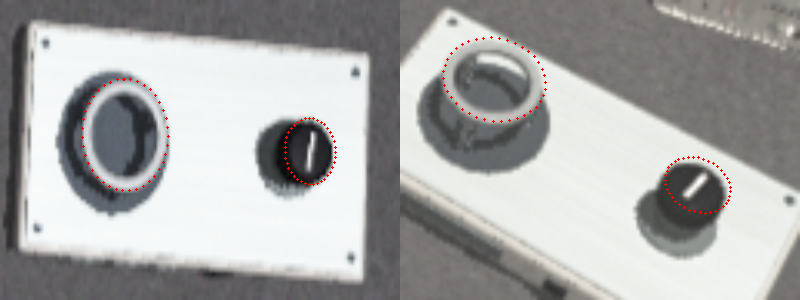

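The model circles match the top view and agree with the scene view to about 1 px. Ring ≈ (0.603,-0.153), button ≈ (0.591,-0.298), flask ≈ (0.614,0.219). Moving to the button.

```bash
python3 -m handwheel '1 .75 -.72 0 0 0 0;1 .75 -.72 0 0 0 0;1 .75 -.72 0 0 0 0;1 .75 -.72 0 0 0 0;1 .75 -.72 0 0 0 0;1 .75 -.72 0 0 0 0;1 .75 -.72 0 0 0 0;1 .75 -.72 0 0 0 0'
python3 -m handwheel '1 .15 -1 0 0 0 0;1 .15 -1 0 0 0 0;1 .15 -1 0 0 0 0;1 .15 -1 0 0 0 0;1 .15 -1 0 0 0 0;1 .15 -1 0 0 0 0;1 .15 -1 0 0 0 0;1 .15 -1 0 0 0 0'
```

```text
t: 1.3
eef_pos: [0.5053, 0.3015, 0.2314]
tcp_rot: [0.166, 0.986, 0.0, 0.0]
contact_force: [1.1, 0.3, 0.3]
width: 0.0851
grip_force: 0.0
t: 2.3
eef_pos: [0.5643, -0.0989, 0.2314]
tcp_rot: [0.166, 0.986, 0.0, 0.0]
contact_force: [0.5, -0.4, -0.5]
width: 0.0852
grip_force: 0.0
```

```bash
python3 -m handwheel '1 .13 -1 0 0 0 0;1 .13 -1 0 0 0 0;1 .13 -1 0 0 0 0;1 .14 -.98 0 0 0 0;1 0 0 -1 0 0 0;1 0 0 -1 0 0 0;1 0 0 -.5 0 0 0;1 0 0 0 0 0 0'; python3 - <<'E'
from h import *
s=cam('scene');t=cam('top')
cv2.imwrite('pics/m2.png',np.hstack([cv2.resize(np.array(t['frame'])[140:240,370:503,::-1],(400,300)),cv2.resize(np.array(s['frame'])[190:280,365:485,::-1],(400,300))]))
E
```

```text
t: 3.3
eef_pos: [0.5894, -0.2957, 0.1041]
tcp_rot: [0.166, 0.986, 0.001, -0.002]
contact_force: [-0.8, 0.1, 0.2]
width: 0.0856
grip_force: 0.0
```

View pics/m2.png

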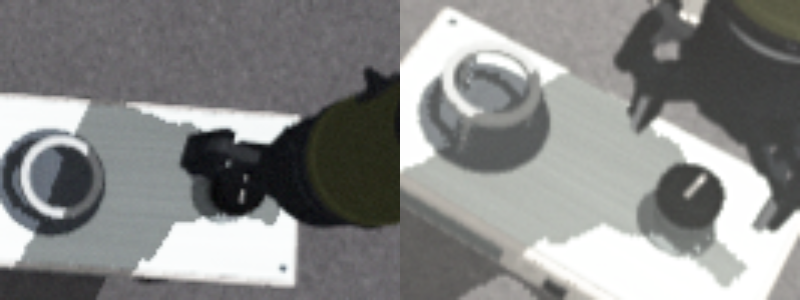

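The fingers straddle the head: tips at crop (640,120) and (770,220), head at (690,190). Lower and close.

```bash
python3 -m handwheel '1 0 0 -.3 0 0 0;1 0 0 -.25 0 0 0;1 0 0 0 0 0 0;-1 0 0 0 0 0 0;-1 0 0 0 0 0 0;-1 0 0 0 0 0 0;-1 0 0 0 0 0 0;-1 0 0 0 0 0 0'; python3 -m handwheel '-1 0 0 0 0 0 0;-1 0 0 0 0 0 0;-1 0 0 0 0 0 0'
```

```text
t: 4.4
eef_pos: [0.5911, -0.296, 0.0791]
tcp_rot: [0.166, 0.986, 0.0, 0.0]
contact_force: [0.8, 1.2, 2.1]
width: 0.0369
grip_force: 59.7
t: 4.78
eef_pos: [0.591, -0.2961, 0.0788]
tcp_rot: [0.166, 0.986, 0.0, 0.0]
contact_force: [1.4, 1.9, 2.6]
width: 0.0374
grip_force: 59.7
```

```bash
python3 -m handwheel '-1 0 0 -.06 0 0 0;-1 0 0 -.06 0 0 0;-1 0 0 0 0 0 0;-1 0 0 0 0 0 0'; python3 -m handwheel '-1 0 0 -.04 0 0 0;-1 0 0 0 0 0 0;-1 0 0 0 0 0 0'
```

```text
t: 5.28
eef_pos: [0.5911, -0.2961, 0.0738]
tcp_rot: [0.166, 0.986, 0.0, 0.001]
contact_force: [-0.4, 4.7, 11.7]
width: 0.0376
grip_force: 60.6
t: 5.65
eef_pos: [0.5912, -0.2961, 0.0735]
tcp_rot: [0.166, 0.986, -0.0, 0.001]
contact_force: [-5.3, 7.0, 23.2]
width: 0.0372
grip_force: 61.8
```

```bash
python3 -m handwheel '-1 0 0 .1 0 0 0;-1 0 0 .08 0 0 0;-1 0 0 0 0 0 0;-1 0 0 0 0 0 0'
```

```text
t: 6.15
eef_pos: [0.591, -0.296, 0.0795]
tcp_rot: [0.165, 0.986, 0.0, 0.0]
contact_force: [3.1, 4.1, 2.5]
width: 0.037
grip_force: 62.3
```

```bash
python3 -m handwheel '-1 0 0 .02 0 0 -1;-1 0 0 0 0 0 -1;-1 0 0 0 0 0 -1;-1 0 0 0 0 0 -1;-1 0 0 0 0 0 -1;-1 0 0 0 0 0 -1'; python3 -m handwheel '-1 0 0 0 0 0 -1;-1 0 0 0 0 0 -1;-1 0 0 0 0 0 -1;-1 0 0 0 0 0 -1;-1 0 0 0 0 0 0;-1 0 0 0 0 0 0'; python3 - <<'E'
from h import *
print(manip.get_obs()['moment'])
E
```

```text
t: 6.9
eef_pos: [0.5913, -0.2956, 0.08]
tcp_rot: [0.416, 0.909, 0.0, -0.0]
contact_force: [5.0, 3.2, -2.1]
width: 0.0372
grip_force: 62.0
t: 7.65
eef_pos: [0.5917, -0.2954, 0.0801]
tcp_rot: [0.566, 0.824, 0.0, 0.0]
contact_force: [5.2, 3.0, -0.8]
width: 0.0371
grip_force: 63.7
[ 0.79887648 -1.2237178   0.30566047]
```

```bash
python3 -m handwheel '-1 0 0 0 0 0 -.6;-1 0 0 0 0 0 0;-1 0 0 0 0 0 0'; python3 - <<'E'
from h import *
print(manip.get_obs()['moment'])
E
python3 -m handwheel '1 0 0 0 0 0 0;1 0 0 0 0 0 0;1 0 0 0 0 0 0;1 0 0 0 0 0 0;1 0 0 .5 0 0 0;1 0 0 1 0 0 0;1 0 0 1 0 0 0;1 0 0 1 0 0 0';python3 -m handwheel '1 0 .9 0 0 0 1;1 0 .9 0 0 0 1;1 0 .9 0 0 0 1;1 0 .9 0 0 0 1;1 0 .9 0 0 0 1;1 0 .9 0 0 0 1;1 0 .9 0 0 0 1;1 0 .9 0 0 0 1'; python3 - <<'E'
from h import *
s=cam('scene');t=cam('top')
cv2.imwrite('pics/m3.png',np.hstack([cv2.resize(np.array(t['frame'])[165:240,350:480,::-1],(400,300)),cv2.resize(np.array(s['frame'])[190:280,365:485,::-1],(400,300))]))
E
```

```text
t: 8.02
eef_pos: [0.5917, -0.2954, 0.0802]
tcp_rot: [0.587, 0.81, 0.0, 0.0]
contact_force: [6.0, 2.7, -0.5]
width: 0.0369
grip_force: 63.5
[ 0.70894926 -1.20780308  1.06010677]
t: 9.02
eef_pos: [0.5903, -0.2964, 0.2575]
tcp_rot: [0.588, 0.809, -0.0, 0.0]
contact_force: [0.1, -0.6, 0.5]
width: 0.0852
grip_force: 0.0
t: 10.02
eef_pos: [0.5905, 0.0648, 0.256]
tcp_rot: [0.275, 0.961, -0.0, 0.0]
contact_force: [-0.5, 0.5, -0.2]
width: 0.0853
grip_force: 0.0
```

View pics/m3.png

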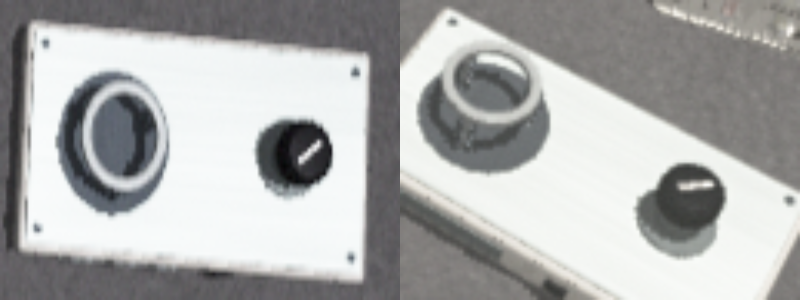

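The white line turned clockwise about 50° (top crop 311,152), the end-stop torque was felt, and the head is up. Now the flask.

```bash
python3 -m handwheel '1 .12 .8 0 0 0 0;1 .12 .8 0 0 0 0;1 .12 .8 0 0 0 0;1 .1 .74 0 0 0 0;1 0 0 -1 0 0 0;1 0 0 -1 0 0 0;1 0 0 -.3 0 0 0;1 0 0 0 0 0 0'; python3 - <<'E'
from h import *
s=cam('scene');t=cam('top')
cv2.imwrite('pics/m4.png',np.hstack([cv2.resize(np.array(t['frame'])[140:240,190:323,::-1],(400,300)),cv2.resize(np.array(s['frame'])[100:220,190:350,::-1],(400,300))]))
E
```

```text
t: 11.12
eef_pos: [0.6138, 0.2201, 0.1407]
tcp_rot: [0.277, 0.961, -0.0, -0.0]
contact_force: [0.1, -0.4, 1.3]
width: 0.0856
grip_force: 0.0
```

View pics/m4.png

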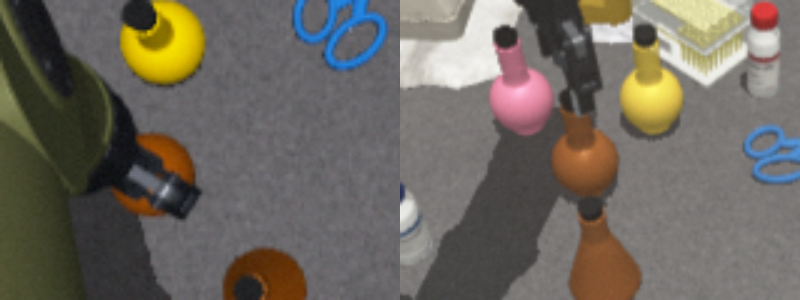

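One finger is in front of the stopper at scene crop (580,100), straddling the neck as expected. Descend and grip.

```bash
python3 -m handwheel '1 0 0 -.5 0 0 0;1 0 0 -.35 0 0 0;1 0 0 -.3 0 0 0;1 0 0 0 0 0 0'; python3 -m handwheel '-1 0 0 0 0 0 0;-1 0 0 0 0 0 0;-1 0 0 0 0 0 0;-1 0 0 0 0 0 0;-1 0 0 0 0 0 0;-1 0 0 0 0 0 0;-1 0 0 0 0 0 0;-1 0 0 0 0 0 0'
```

```text
t: 11.72
eef_pos: [0.6132, 0.2205, 0.0824]
tcp_rot: [0.276, 0.961, -0.001, -0.001]
contact_force: [0.0, 0.5, -0.1]
width: 0.0855
grip_force: 0.0
t: 12.72
eef_pos: [0.6141, 0.2209, 0.0839]
tcp_rot: [0.276, 0.961, 0.0, 0.0]
contact_force: [0.1, -0.1, 5.1]
width: 0.0269
grip_force: 58.8
```

```bash
python3 -m handwheel '-1 0 0 .4 0 0 0;-1 0 0 .8 0 0 0;-1 0 0 .8 0 0 0;-1 0 0 .5 0 0 0;-1 0 -.5 0 0 0 0;-1 0 -.8 0 0 0 0;-1 0 -.8 0 0 0 0;-1 0 -.8 0 0 0 0'; python3 -m handwheel '-1 -.04 -.8 0 0 0 0;-1 -.04 -.8 0 0 0 0;-1 -.04 -.8 0 0 0 0;-1 -.04 -.8 0 0 0 0;-1 -.05 -.7 0 0 0 0;-1 0 -.46 0 0 0 0;-1 0 0 0 0 0 0;-1 0 0 0 0 0 0'
python3 - <<'E'
from h import *
s=cam('scene');t=cam('top')
o=manip.get_obs();print(o['eef_pos'],o['width'])
cv2.imwrite('pics/m5.png',np.hstack([cv2.resize(np.array(t['frame'])[140:240,350:483,::-1],(400,300)),cv2.resize(np.array(s['frame'])[130:280,310:510,::-1],(400,300))]))
E
```

```text
t: 13.72
eef_pos: [0.6125, 0.0727, 0.2065]
tcp_rot: [0.277, 0.961, -0.001, -0.001]
contact_force: [0.7, 1.0, -2.9]
width: 0.0269
grip_force: 59.5
t: 14.72
eef_pos: [0.6024, -0.1418, 0.2072]
tcp_rot: [0.276, 0.961, 0.0, -0.001]
contact_force: [-0.3, -0.3, -2.2]
width: 0.0266
grip_force: 59.5
[ 0.60297083 -0.14094856  0.20774021] 0.026672438608435843
```

View pics/m5.png

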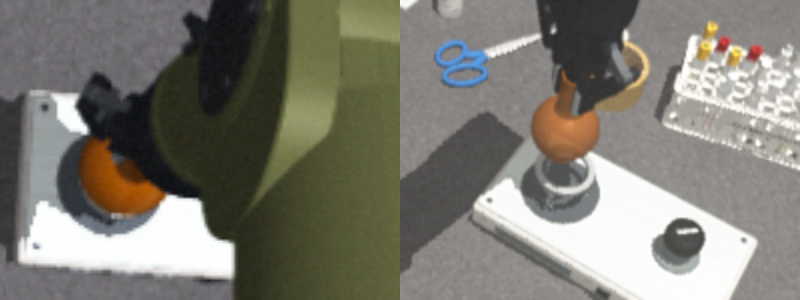

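The flask hangs upright above the ring: scene crop bulb (565,127), ring (563,180). I'll fit the bulb circle in both views.

```bash
cat > bulb.py <<'E'
from h import *
from scipy.optimize import least_squares
def bulb(c,box,z,top):
    x0,y0,x1,y1=box;hw=cv2.cvtColor(np.array(c['frame'])[y0:y1,x0:x1].copy(),cv2.COLOR_RGB2HSV)
    m=((hw[...,0]<17)&(hw[...,1]>140)&(hw[...,2]>50)).astype('uint8')
    k=max(cv2.findContours(m,0,1)[0],key=cv2.contourArea)[:,0].astype(float)+[x0,y0]
    E=c['extrinsics'];o=ray(c,0,0)[0];p=onz(c,*k.mean(0),z);r0=.036*c['fx']/np.linalg.norm(p-o)
    f=lambda q:np.hypot(*(k-q).T)-r0+.5
    q=least_squares(f,k.mean(0)+[0,2],loss='cauchy',f_scale=.4).x
    print(len(k),'in',(abs(f(q))<.7).sum(),'r0',r0,'px',q,'->',onz(c,*q,z));return q
if __name__=='__main__':
    o=manip.get_obs();z=o['eef_pos'][2]-.083+.037
    s=cam('scene');t=cam('top');a=bulb(s,(360,155,420,215),z,0);b=bulb(t,(365,165,420,220),z,1)
    (o1,d1),(o2,d2)=ray(s,*a),ray(t,*b);x=np.linalg.lstsq(np.c_[d1,-d2],o2-o1,rcond=None)[0]
    print('tri',o1+d1*x[0],o2+d2*x[1],'tcp',o['eef_pos'],o['contact_force'])
    # ring seen by scene alone: outer light ring centre from earlier crop (494,80)
    print('ring scene',onz(s,365+94*.3-.3,190+80*.3-.3,.092))
E
python3 bulb.py
```

```text
142 in 39 r0 16.69940398262079 px [393.26770264 188.1013315 ] -> [ 0.61477042 -0.13956267  0.16174021]
78 in 11 r0 15.903091150076692 px [387.74535979 200.95619947] -> [ 0.59109085 -0.13339732  0.16174021]
tri [ 0.5979708  -0.14405133  0.18311998] [ 0.58948264 -0.12979108  0.17944414] tcp [ 0.60297083 -0.14094856  0.20774021] [-0.65920245 -0.4728559  -2.18798997]
ring scene [ 0.60264537 -0.15454253  0.092     ]
```

```bash
python3 - <<'E'
from h import *
from scipy.optimize import least_squares
o=manip.get_obs();z=o['eef_pos'][2]-.083+.037
def fit(c,box,sel,g):
    x0,y0,x1,y1=box;hw=cv2.cvtColor(np.array(c['frame'])[y0:y1,x0:x1].copy(),cv2.COLOR_RGB2HSV)
    m=((hw[...,0]<17)&(hw[...,1]>120)&(hw[...,2]>40)).astype('uint8')
    k=max(cv2.findContours(m,0,1)[0],key=cv2.contourArea)[:,0].astype(float)+[x0,y0]
    k=k[sel(k)];r0=.036*c['fx']/np.linalg.norm(onz(c,*g,z)-ray(c,0,0)[0])-.5
    f=lambda q:np.hypot(*(k-q).T)-r0
    q=least_squares(f,g,loss='soft_l1',f_scale=.3).x
    print(len(k),abs(f(q)).round(1).tolist(),'px',q,onz(c,*q,z));return q
s=cam('scene');t=cam('top')
a=fit(s,(360,155,420,225),lambda k:k[:,1]>192,(392.5,193));b=fit(t,(365,165,420,225),lambda k:((k[:,0]<381)&(k[:,1]>188))|(k[:,1]>206),(392,196.4))
(o1,d1),(o2,d2)=ray(s,*a),ray(t,*b);x=np.linalg.lstsq(np.c_[d1,-d2],o2-o1,rcond=None)[0]
print('tri',o1+d1*x[0],o2+d2*x[1],'tcp',o['eef_pos'])
E
```

```text
45 [0.1, 1.0, 0.9, 0.6, 0.3, 0.0, 0.5, 0.0, 0.3, 0.5, 0.6, 0.1, 0.2, 0.5, 0.8, 0.3, 0.9, 0.5, 1.2, 1.0, 0.8, 0.7, 0.7, 0.3, 1.2, 0.1, 0.1, 0.6, 0.2, 0.8, 0.3, 0.6, 0.1, 0.2, 0.2, 0.1, 0.1, 0.4, 0.0, 0.5, 0.2, 0.1, 0.3, 0.5, 0.4] px [392.23856674 191.89592694] [ 0.60413967 -0.14199858  0.16209085]
38 [0.4, 0.2, 0.1, 0.3, 0.5, 0.4, 0.4, 0.4, 0.5, 0.3, 0.1, 0.2, 0.4, 0.1, 0.3, 0.2, 0.1, 0.1, 0.3, 0.2, 0.2, 0.2, 0.6, 0.1, 0.1, 0.3, 0.4, 0.4, 0.3, 0.2, 0.0, 0.2, 0.5, 0.0, 0.4, 0.9, 0.6, 0.4] px [391.75627596 195.0080684 ] [ 0.60426591 -0.14267716  0.16209085]
tri [ 0.60389036 -0.14206539  0.16241484] [ 0.60421559 -0.14257618  0.16255975] tcp [ 0.60322188 -0.14108574  0.20809085]
```

Both views agree: flask axis at (0.604,-0.142), bulb centre z 0.162. It has to move 11 mm towards -y, then down 45 mm to seat.

```bash
python3 -m handwheel '-1 0 -.22 0 0 0 0;-1 0 0 -.3 0 0 0;-1 0 0 -.3 0 0 0;-1 0 0 -.2 0 0 0;-1 0 0 0 0 0 0;-1 0 0 0 0 0 0'; python3 -m handwheel '-1 0 0 -.1 0 0 0;-1 0 0 -.04 0 0 0;-1 0 0 0 0 0 0;-1 0 0 0 0 0 0'
```

```text
t: 15.78
eef_pos: [0.6035, -0.1533, 0.1685]
tcp_rot: [0.276, 0.961, -0.0, 0.0]
contact_force: [-0.4, -0.5, -1.7]
width: 0.0268
grip_force: 59.5
t: 16.27
eef_pos: [0.6037, -0.153, 0.1618]
tcp_rot: [0.276, 0.961, 0.0, 0.001]
contact_force: [0.8, 1.9, 3.2]
width: 0.0267
grip_force: 59.7
```

```bash
python3 -m handwheel '-1 0 0 -.1 0 0 0;-1 0 0 0 0 0 0;-1 0 0 0 0 0 0'
```

```text
t: 16.65
eef_pos: [0.6036, -0.153, 0.1565]
tcp_rot: [0.276, 0.961, 0.0, 0.0]
contact_force: [0.4, 2.4, 5.4]
width: 0.0266
grip_force: 60.2
```

```bash
python3 -m handwheel '-1 0 .02 -.1 0 0 0;-1 0 0 -.08 0 0 0;-1 0 0 0 0 0 0;-1 0 0 0 0 0 0'; python3 -m handwheel '-1 0 0 -.06 0 0 0;-1 0 0 0 0 0 0;-1 0 0 0 0 0 0'
```

```text
t: 17.15
eef_pos: [0.6036, -0.1522, 0.148]
tcp_rot: [0.276, 0.961, 0.0, 0.001]
contact_force: [-0.8, 3.2, 8.5]
width: 0.0266
grip_force: 60.3
t: 17.52
eef_pos: [0.6036, -0.1523, 0.1452]
tcp_rot: [0.276, 0.961, 0.0, 0.001]
contact_force: [-1.9, 2.9, 10.9]
width: 0.0265
grip_force: 60.5
```

```bash
python3 -m handwheel '-1 0 0 -.03 0 0 0;-1 0 0 0 0 0 0;-1 0 0 0 0 0 0;-1 0 0 0 0 0 0'; python3 - <<'E'
from h import *
s=cam('scene');t=cam('top')
cv2.imwrite('pics/m6.png',np.hstack([cv2.resize(np.array(s['frame'])[150:270,360:480,::-1],(400,400)),cv2.resize(np.array(s['frame'])[100:260,160:320,::-1],(400,400))]))
E
```

```text
t: 18.02
eef_pos: [0.6037, -0.1522, 0.1438]
tcp_rot: [0.276, 0.961, 0.0, 0.001]
contact_force: [-1.9, 1.7, 11.0]
width: 0.0268
grip_force: 60.5
```

View pics/m6.png

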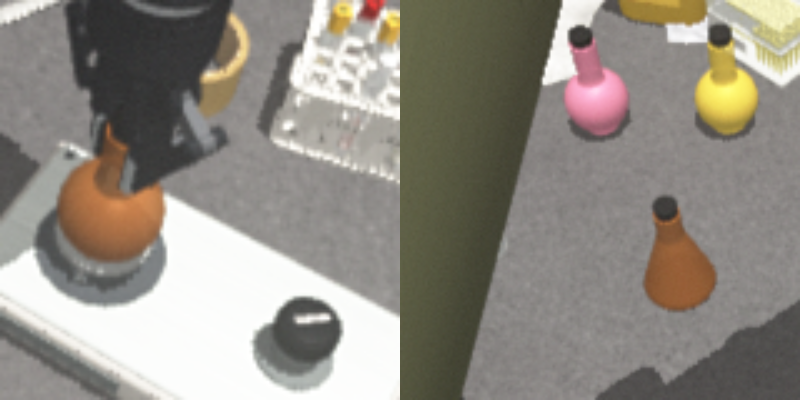

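The flask (crop 110,212) sits upright on the lowered ring with about 13 N on it, the button is up and turned, and the conical flask hasn't moved. Handing in.

```bash
python3 -c "
from cell import manip
print(manip.hand_in())"
```

```text
the job is handed in; nothing more can be done
None
```

I handed the job in, but no verdict came back: the stop was pressed and re-armed clockwise, and the gripper is holding the amber round flask down in the ring cradle with about 13 N, near the bottom of its travel; the conical flask is where it was, and the white bottle was hidden by the arm in the last picture but nothing touched it.

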